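Swing the bench isolator to off and line up its padlock holes

ROBOT

A 6-joint arm with a two-finger parallel gripper is mounted at the origin on the work surface. World frame = base frame: x ahead of the robot, y to its left, z up, the work surface at z = 0. Lengths are in mm, angles in rad, forces in N, time in s.
With the tool pointing down it reaches from about 275 to 1000 mm from the base axis. Payload 8.4 kg.
Tool frame: the origin (TCP) lies on the centre line of the jaws, within the pads' length; the fingertips stand r.tip_reach ahead of it and the grasp point (between the pads) lies 11 mm behind it (r.tip_reach is the distance from the TCP to the fingertips, in mm); z points along the fingers, y is the line along which they close (so a half turn about z gives the same grasp; the last joint's range is limited). The gripper opens to 85 mm and grips with 20 to 120 N. Pads are 22 mm wide; open, the fingers measure 114 mm over their backs; the gripper's body (76 mm by 85 mm) begins 54 mm behind the grasp point. The pads swing forward as they close: fully open they stand 13 mm farther back than shut.
Start: joints at [-1.207, 0.353, 1.633, -0, 1.155, -0.002], TCP at [223.559, -583.652, 239.281] pointing down, gripper open.
Joint ranges: [-2.63, 2.63], [-0.92, 2.1], [0.06, 2.66], [-1.3, 4.44], [0, 2.69], [-3.02, 3.02]. Speed limits (rad/s): [2.22, 2.22, 2.79, 3.14, 3.14, 3.14].

INTERFACE

Orientations are given as [roll, pitch, yaw] about the fixed x, y, z axes, in that order (R = Rz(yaw) Ry(pitch) Rx(roll)).
In Python, from rig import r gives the robot as it stands.
- The arm moves only by the tool carry_out, never from a script. Its argument "targets" is a list of rows, each an object with "dp": the shift along the tool's x, y, z in mm, a list of three; "yaw": the turn about the tool's z in degrees. A call has 1 to 12 rows; each row is the pose to reach, as a shift and turn from the pose commanded when the call began, along the tool's axes at that moment; what a row does not reach only later rows make up. A row lasts 1/8 s, in which the tool goes at most 62.5 mm and 10.7 degrees, less where a joint would pass 70% of its speed; a pose out of reach is approached as far as the arm can. A call with a gripper value outside its range is refused whole. "fingers" is the opening, from -1 (shut) to 1 (fully open), so that 0 is half open, set as the call begins (left out, the last holds). The fingers move at their own pace and stop on an object; "grip_force" is the grip in N (left out, the last holds). Time passes only in rows, so rows that repeat a pose let the fingers close. It gives the time, the measured TCP pose, the force, the opening and the grip force at its end, in the units of the state.
- r.sense(): the state, without advancing time (a new reading comes with each control period).
- r.grab_frame(name): name is "scene" or "top" or "wrist"; returns the picture (420x560x3 uint8, red, green, blue); there is no depth.
- r.get_calibration(name): a dict with "fx", "fy", "cx", "cy" (pixels), "rvec" (rotation vector, rad) and "tvec" (3), from world to camera coordinates, as OpenCV has them. Camera axes: x right, y down, z forward; pixel columns grow to the right and rows downward; lengths in mm; the calibration is good to about 2 mm. A picture is of the moment at which its call begins: read the wrist's pose just before it. get_calibration takes no time and is no camera call; for the wrist camera it gives the pose at the moment of the call.
- r.sign_off(): hands the job in; it is judged then, once.
The state is a dict: "clock": time; "qpos": joint angles; "qvel": joint speeds; "joint_efforts": joint torques, N m; "eef_pos": TCP position; "tcp_rot": TCP orientation; "contact_force": force on the tool from outside, world axes, zero at the start; "wrist_torque": the same for the moment, N m; "opening": opening from 0.0 (shut) to 1.0 (fully open); "grasp_force": force on a finger pad.
Only numpy, scipy, OpenCV 4.12 (cv2) and the standard library are available. Lean on these libraries where they do the work, as an engineer would, in place of code of your own. Each camera call takes 0.05 s, during which the arm holds its last target. There are 200 camera calls.

TASK

Before the press is serviced, switch off the larger of the two grey isolator boxes on the bench: swing its black handle round until the hole in the handle's tail lies over the hole in the fixed steel hasp plate, lined up so that a padlock could go through both, and let go. Do not move the handle of the smaller isolator.

Things in the scene. Friction and masses are not known exactly. Their poses are not given: they have to be found in the camera images.
- main_grip (a point): Upright round black grip, 24 mm diameter, 50 mm tall (124 to 174 mm above the bench), on the handle of the LARGER isolator: a grey box 200 x 150 x 90 mm high, fixed. Point on its axis 152 mm up. Pinch it from above, any direction. It circles the handle's upright pivot at 105 mm; grip, pivot and tail hole lie in one line, pivot between. x: grip to pivot, z up.
- main_eye (a point): Centre of the 22 mm hole in the flat black tail (40 x 40 x 6 mm) of the larger isolator's handle, on its top face, 118 mm above the bench, 62 mm from the pivot on the side away from the grip. The handle swings level, is stiff (3 to 4 N at the grip), has no spring or click and stays where left. It starts 52 to 92 degrees from off.
- main_hasp (a point): Centre of the 22 mm hole in the fixed steel hasp plate (44 x 44 x 6 mm) on the larger box's top, on the plate's top face, 106 mm above the bench, 62 mm from the pivot. Off: the tail hole is straight above it; seen from above the handle turns clockwise to get there. It can overshoot by 28 degrees before its stop. The tail passes 6 mm above the plate.
- small_grip (a point): Upright grip (17 mm diameter, top 135 mm above the bench) on the handle of the SMALLER isolator, to be left where it is; point on its axis, 119 mm up. This isolator looks alike, but its grey box is 140 x 105 x 65 mm high and its grip is 72 mm from its pivot.

How it is judged:
By the outcome, as a careful person would: the job done as asked, in the order asked, and still so for the second after the job is handed in, with the robot touching nothing.
It also fails if it takes over 32 s, if anything falls off the work surface, if the arm or the gripper's body presses on something with over 40 N, if the wrist force passes 120 N, or if a joint passes its speed limit or range.

## Working session

There is one attempt and no reset: what is moved stays moved. The work goes in short steps, Python scripts to look and compute and a tool call to move; the robot and the scene stay as the last step left them, time stands still between calls to the robot, and variables do not carry over. Pictures are saved under pics/ and viewed, at most 10 in all, crops included, and the job is handed in when it is done.

Besides the shell and the picture viewer there is one more tool, called after "Request:" as name(argument=value, ...) on one line, values as JSON. carry_out: Moves the arm, as the interface text tells. Its arguments: {"type":"object","properties":{"targets":{"type":"array","items":{"type":"object","properties":{"dp":{"type":"array","items":{"type":"number"}},"yaw":{"type":"number"}}}},"fingers":{"type":"number"},"grip_force":{"type":"number"}},"required":["targets"]}

```bash
mkdir -p pics; cat > h.py <<'E'
import numpy as np, cv2
from rig import r
def cal(n):
    c=r.get_calibration(n); K=np.array([[c['fx'],0,c['cx']],[0,c['fy'],c['cy']],[0,0,1.]])
    return K,cv2.Rodrigues(np.array(c['rvec'],float))[0],np.array(c['tvec'],float).reshape(3)
def ray(C,uv,z):
    K,R,t=C; d=R.T@np.linalg.inv(K)@[uv[0],uv[1],1]; o=-R.T@t
    return o+d*(z-o[2])/d[2]
def proj(C,p):
    K,R,t=C; q=K@(R@np.array(p,float)+t); return q[:2]/q[2]
def save(n,f):
    im=r.grab_frame(n); cv2.imwrite('pics/'+f,im[:,:,::-1]); return im
E
python3 - <<'E'
from h import *
s=r.sense();print(s, r.tip_reach)
for n in('top','scene'): save(n,n+'1.png'); K,R,t=cal(n); print(n,-R.T@t)
E
```

```text
{'clock': 0.0, 'qpos': array([-1.20738060e+00,  3.53684048e-01,  1.63414137e+00, -6.00536625e-06,
        1.15520428e+00, -2.38564561e-03]), 'qvel': array([-8.64426257e-04, -5.93259667e-04, -1.20669244e-04, -6.77797577e-05,
        7.77007907e-04,  1.56556219e-03]), 'joint_efforts': array([ 4.22282437e-04, -6.05250049e+01, -3.42066979e+01, -7.34922719e-05,
        9.25684551e-03,  4.73123620e-06]), 'eef_pos': array([ 223.39970896, -583.20394778,  238.5361586 ]), 'tcp_rot': array([-3.14015560e+00,  2.06238369e-06,  3.65803799e-01]), 'contact_force': array([-0.348292  ,  0.65666532, -0.22735552]), 'wrist_torque': array([-0.00328163, -0.00900393,  0.01572617]), 'grasp_force': 0.0, 'opening': 0.9989681088527573} 8.0
top [ 321.70686327   -4.03661889 1228.89782903]
scene [ 952.94478351 -448.34670925  701.46999421]
```

View pics/top1.png

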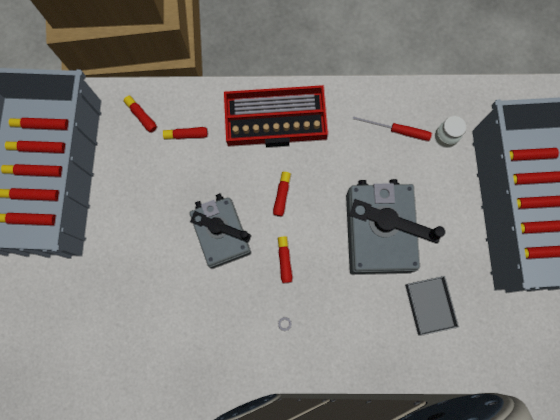

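View pics/scene1.png

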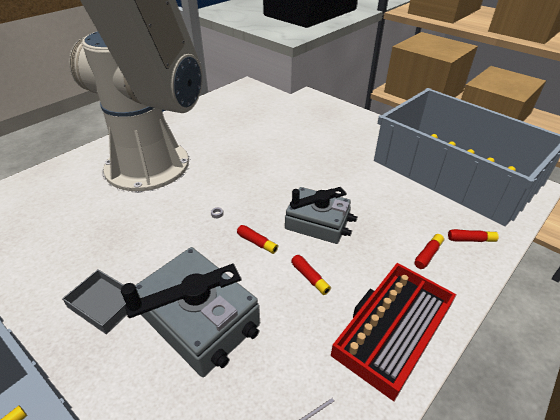

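The top view shows the larger isolator at right: grip about (439,233), pivot about (387,220), tail hole about (361,210), hasp hole about (385,193). The scene view shows the grip top at (130,291), tail hole (232,272) and hasp hole (218,310). I'll zoom in to refine these.

```bash
python3 - <<'E'
from h import *
a=cv2.imread('pics/top1.png')[165:285,335:455]; b=cv2.imread('pics/scene1.png')[235:385,110:280]
A=cv2.resize(a,(480,480),interpolation=cv2.INTER_CUBIC); B=cv2.resize(b,(320*17//15*1,320),interpolation=cv2.INTER_CUBIC)
cv2.imwrite('pics/c1.png',A)
T=cal('top');S=cal('scene')
def tri(u,v):
    P=[np.c_[C[0]@C[1],C[0]@C[2]] for C in(T,S)]
    X=cv2.triangulatePoints(P[0],P[1],np.array(u,float).reshape(2,1),np.array(v,float).reshape(2,1));return (X[:3]/X[3]).ravel()
for n,u,v,z in(('grip',(439,233),(130,291),174),('eye',(360.5,210.5),(232,272),118),('hasp',(385,193),(218,310),106)):
    print(n,ray(T,u,z),ray(S,v,z),tri(u,v))
E
```

```text
grip [ 499.96549937 -321.65494601  174.        ] [ 515.48261246 -325.38376773  174.        ] [ 502.89816416 -324.2224498   160.84868486]
eye [ 561.34832024 -168.84840694  118.        ] [ 569.78868078 -159.3378077   118.        ] [ 564.47338704 -165.22131763  117.20661386]
hasp [ 603.61379914 -227.18587969  106.        ] [ 606.53310846 -226.5669051   106.        ] [ 604.57158329 -226.9065485   104.06143059]
```

View pics/c1.png

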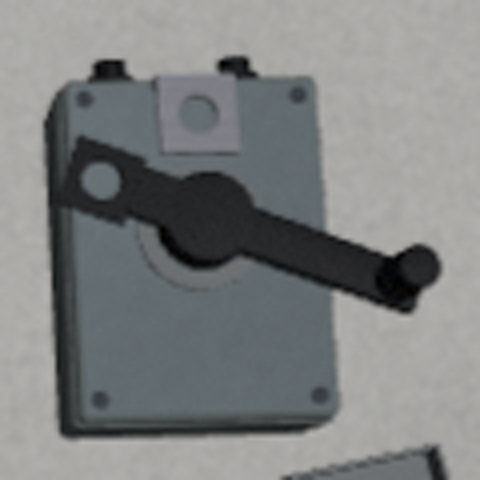

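The crop shows the eye at (360.2,210.2), the hasp hole at (385,193.5) and the grip top centre at (440.2,231.2) in the full image.

```bash
python3 - <<'E'
from h import *
T=cal('top')
g=ray(T,(440.0,231),174);e=ray(T,(360,210),118);h=ray(T,(385,193.3),106)
d=g-e;d[2]=0;L=np.linalg.norm(d);print(g,e,h,L)
p=(g*62+e*105)/167;print('pivot',p,'p-hasp',np.linalg.norm((h-p)[:2]))
a=lambda v:np.degrees(np.arctan2(v[1],v[0]))
print('grip ang',a(g-p),'eye',a(e-p),'hasp',a(h-p)); 
gf=p+105*(p-h)/np.linalg.norm((p-h)[:2]);print('final grip',gf)
print(np.degrees(r.sense()['tcp_rot']))
E
```

```text
[ 504.15649378 -324.02498858  174.        ] [ 562.48693026 -167.78875608  118.        ] [ 602.92002799 -227.15249662  106.        ] 166.7699018499302
pivot [ 540.83131911 -225.79262683  138.79041916] p-hasp 62.10359905587456
grip ang -110.47300146469533 eye 69.52699853530477 hasp -1.2546942277806632
final grip [ 435.85649429 -223.49346333  194.22994383]
[-1.79929214e+02 -3.19350287e-04  2.09580148e+01]
```

Request:
carry_out(targets=[{"dp": [35,-14,0],"yaw": -5},{"dp": [71,-28,0],"yaw": -10},{"dp": [106,-43,0],"yaw": -14},{"dp": [142,-57,0],"yaw": -19},{"dp": [177,-71,0],"yaw": -24},{"dp": [213,-85,0],"yaw": -29},{"dp": [248,-99,0],"yaw": -34},{"dp": [284,-114,0],"yaw": -39},{"dp": [319,-128,0],"yaw": -44},{"dp": [355,-142,0],"yaw": -48.5},{"dp": [355,-142,0],"yaw": -48.5},{"dp": [355,-142,0],"yaw": -48.5}], fingers=0.3)

```text
clock: 1.6
eef_pos: [503.9, -324.1, 238.9]
tcp_rot: [-3.141, 0.0, 1.212]
contact_force: [-0.3, -0.3, -0.6]
opening: 0.649
grasp_force: 0.0
```

```bash
python3 - <<'E'
from h import *
s=r.sense();print(s['clock'],s['eef_pos'],np.degrees(s['tcp_rot']),s['opening'],s['contact_force'])
W=cal('wrist');save('wrist','w1.png');print(proj(W,[504.2,-324,174]),proj(W,[541,-226,130]))
E
```

```text
1.6 [ 503.85154889 -324.08294386  238.91821791] [-1.79949537e+02  1.08870427e-02  6.94479988e+01] 0.6489471020148402 [-0.28774099 -0.31739388 -0.63591244]
[278.67068179 225.7195858 ] [278.57426962  53.52231092]
```

View pics/w1.png

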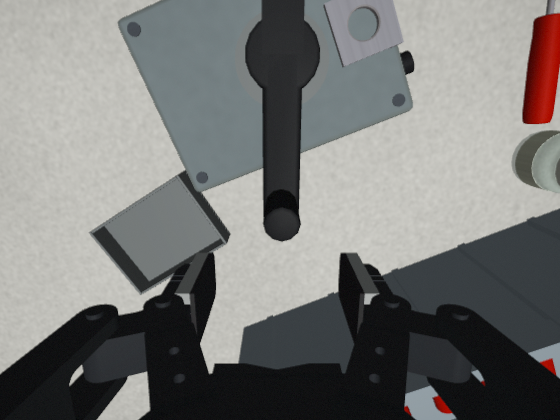

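The wrist view puts the grip top at (281,224) against a predicted (279,226). That agrees, so I'll descend and pinch.

Request:
carry_out(targets=[{"dp": [0,0,25],"yaw": 0},{"dp": [0,0,50],"yaw": 0},{"dp": [0,0,75],"yaw": 0},{"dp": [0,0,97],"yaw": 0},{"dp": [0,0,97],"yaw": 0}])

```text
clock: 2.28
eef_pos: [502.5, -324.2, 140.8]
tcp_rot: [-3.138, -0.001, 1.211]
contact_force: [-0.1, -0.8, 0.1]
opening: 0.653
grasp_force: 0.0
```

Request:
carry_out(targets=[{"dp": [0,0,0],"yaw": 0},{"dp": [0,0,0],"yaw": 0},{"dp": [0,0,0],"yaw": 0},{"dp": [0,0,0],"yaw": 0},{"dp": [0,0,0],"yaw": 0},{"dp": [0,0,0],"yaw": 0}], fingers=-1, grip_force=40)

```text
clock: 3.02
eef_pos: [504.9, -324.9, 143.6]
tcp_rot: [3.139, 0.001, 1.212]
contact_force: [-1.3, -2.5, 6.6]
opening: 0.268
grasp_force: 39.2
```

```bash
python3 - <<'E'
from h import *
s=r.sense();print(s['clock'],s['eef_pos'],np.degrees(s['tcp_rot']))
# arc rows: radius 105, tool x toward pivot, tool y = (sin yaw,-cos yaw)
for k in range(1,13):
    a=np.radians(70.5*k/12); print(k,round(105*(1-np.cos(a)),1),round(-105*np.sin(a),1),round(np.degrees(a),1))
y=np.radians(69.5);print('tool y world',np.sin(y),-np.cos(y))
E
```

```text
3.025 [ 504.94978405 -324.94941126  143.64358603] [1.79863028e+02 6.47480440e-02 6.94642466e+01]
1 0.6 -10.7 5.9
2 2.2 -21.4 11.8
3 4.9 -31.8 17.6
4 8.7 -41.9 23.5
5 13.5 -51.5 29.4
6 19.3 -60.6 35.2
7 25.9 -69.1 41.1
8 33.4 -76.8 47.0
9 41.6 -83.7 52.9
10 50.5 -89.8 58.8
11 60.0 -94.9 64.6
12 70.0 -99.0 70.5
tool y world 0.9366721892483976 -0.35020738125946743
```

Request:
carry_out(targets=[{"dp": [0.6,-10.7,0],"yaw": 5.9},{"dp": [2.2,-21.4,0],"yaw": 11.8},{"dp": [4.9,-31.8,0],"yaw": 17.6},{"dp": [8.7,-41.9,0],"yaw": 23.5},{"dp": [13.5,-51.5,0],"yaw": 29.4},{"dp": [19.3,-60.6,0],"yaw": 35.2},{"dp": [25.9,-69.1,0],"yaw": 41.1},{"dp": [33.4,-76.8,0],"yaw": 47.0},{"dp": [41.6,-83.7,0],"yaw": 52.9},{"dp": [50.5,-89.8,0],"yaw": 58.8},{"dp": [60.0,-94.9,0],"yaw": 64.6},{"dp": [70.0,-99.0,0],"yaw": 70.5}])

```text
clock: 4.53
eef_pos: [438.3, -223.9, 143.6]
tcp_rot: [3.14, -0.005, -0.021]
contact_force: [6.3, 1.3, 2.1]
opening: 0.273
grasp_force: 39.4
```

Request:
carry_out(targets=[{"dp": [0,0,0],"yaw": 0},{"dp": [0,0,0],"yaw": 0}])

```text
clock: 4.78
eef_pos: [438.3, -223.4, 143.6]
tcp_rot: [3.141, -0.004, -0.018]
contact_force: [7.0, 5.2, 5.5]
opening: 0.271
grasp_force: 39.8
```

```bash
python3 - <<'E'
from h import *
s=r.sense();print(s['clock'],s['eef_pos'],np.degrees(s['tcp_rot']),s['contact_force'],s['opening'])
a=save('top','t2.png');b=save('scene','s2.png')
A=cv2.resize(a[165:255,335:455],(640,480),interpolation=cv2.INTER_CUBIC)
cv2.imwrite('pics/c2.png',A[:,:,::-1])
cv2.imwrite('pics/c3.png',cv2.resize(b[255:375,120:280],(640,480),interpolation=cv2.INTER_CUBIC)[:,:,::-1])
E
```

```text
4.775 [ 438.28266828 -223.39662963  143.59856135] [179.98988614  -0.25167736  -1.02338364] [7.0098671  5.18566969 5.51525055] 0.27147588039082055
```

View pics/c2.png

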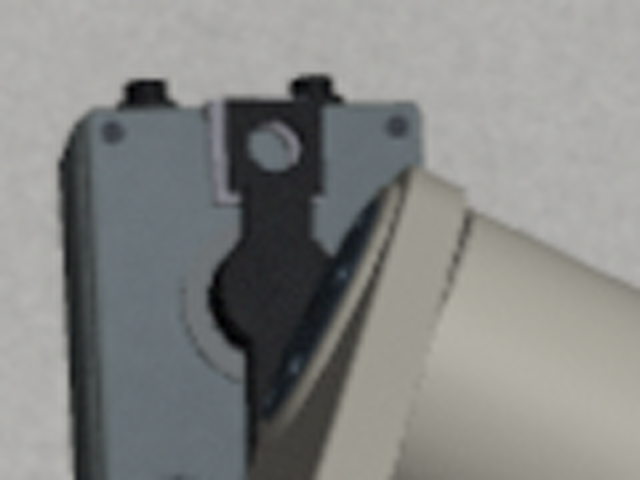

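View pics/c3.png

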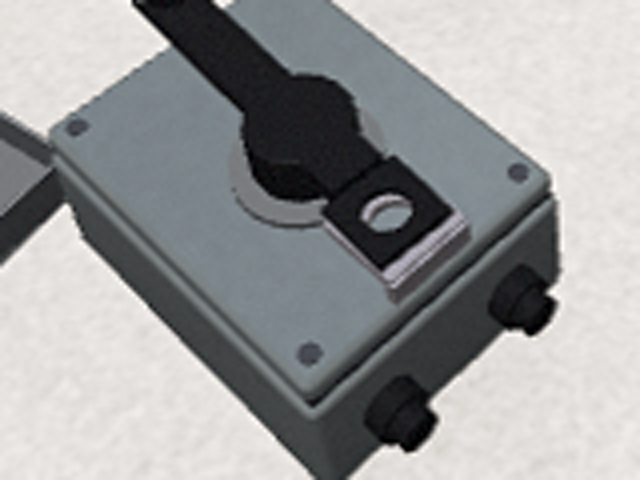

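Both crops show the tail square over the hasp plate. In the top view the eye is at crop (274,147), or (386.4,192.6) in the full image. Next I'll measure the residual.

```bash
python3 - <<'E'
from h import *
T=cal('top');S=cal('scene')
p=np.array([540.8,-225.8]);a=lambda v:np.degrees(np.arctan2(v[1],v[0]))
def hole(f,c,w,z,C,dark):
    g=cv2.cvtColor(cv2.imread(f),cv2.COLOR_BGR2GRAY).astype(float);x,y=c
    q=cv2.resize(g[y-w:y+w+1,x-w:x+w+1],None,fx=8,fy=8,interpolation=cv2.INTER_CUBIC)
    m=cv2.threshold(np.clip(q,0,255).astype(np.uint8),0,255,cv2.THRESH_OTSU+(cv2.THRESH_BINARY_INV if dark else 0))[1]
    n,l,st,ce=cv2.connectedComponentsWithStats(m);i=l[q.shape[0]//2,q.shape[1]//2]
    uv=(ce[i]+.5)/8-.5+[x-w,y-w]; P=ray(C,uv,z);print(f,uv,st[i],P[:2],a(P[:2]-p))
hole('pics/top1.png',(385,193),7,106,T,True)
hole('pics/top1.png',(360,210),6,118,T,False)
hole('pics/t2.png',(386,193),6,118,T,False)
hole('pics/scene1.png',(218,310),9,106,S,True)
hole('pics/s2.png',(217,307),6,118,S,False)
print(proj(T,[602.9,-227.2,118]))
E
```

```text
pics/top1.png [384.35435139 192.74320547] [  14   17   82   81 5188] [ 604.221353   -225.76453946] 0.032035572423790896
pics/top1.png [359.77367634 209.70921023] [  11   13   77   74 4514] [ 563.14799924 -167.31452202] 69.08754653973766
pics/t2.png [385.99757128 192.07273224] [  12    7   79   73 4349] [ 602.70293944 -227.12019367] -1.2217523282358698
pics/scene1.png [217.81683711 309.84584683] [  20   30  110   90 7407] [ 606.0619476  -226.58022367] -0.6849534127709932
pics/s2.png [216.37411832 307.75371299] [   0   20   96   75 5033] [ 608.06149205 -230.00544742] -3.577695539680246
[386.02916571 191.98639036]
```

Request:
carry_out(targets=[{"dp": [0,0,0],"yaw": 0},{"dp": [0,0,0],"yaw": 0},{"dp": [0,0,0],"yaw": 0},{"dp": [0,0,0],"yaw": 0}], fingers=0.3)

```text
clock: 5.38
eef_pos: [435.9, -223.8, 142.2]
tcp_rot: [-3.141, 0.0, -0.018]
contact_force: [0.0, -0.1, 0.0]
opening: 0.65
grasp_force: 0.0
```

Request:
carry_out(targets=[{"dp": [0,0,-25],"yaw": 0},{"dp": [0,0,-50],"yaw": 0},{"dp": [0,0,-75],"yaw": 0},{"dp": [0,0,-100],"yaw": 0},{"dp": [30,0,-110],"yaw": 0},{"dp": [60,0,-120],"yaw": 0},{"dp": [80,0,-120],"yaw": 0},{"dp": [80,0,-120],"yaw": 0},{"dp": [80,0,-120],"yaw": 0}])

```text
clock: 6.5
eef_pos: [515.2, -225.1, 261.8]
tcp_rot: [-3.141, 0.001, -0.018]
contact_force: [-0.1, -0.6, -0.2]
opening: 0.646
grasp_force: 0.0
```

```bash
python3 - <<'E'
from h import *
s=r.sense();print(s['clock'],s['eef_pos'],s['contact_force'],s['opening'])
W=cal('wrist');w=save('wrist','w2.png');c=proj(W,[603,-227,118]);print(c,-W[1].T@W[2])
x,y=[int(v) for v in c]; x0,y0=max(x-80,0),max(y-60,0)
print(x0,y0);cv2.imwrite('pics/c4.png',cv2.resize(w[y0:y0+120,x0:x0+160],(640,480),interpolation=cv2.INTER_CUBIC)[:,:,::-1])
E
```

```text
6.5 [ 515.17725934 -225.08445582  261.79316827] [-0.14875781 -0.55494229 -0.21647863] 0.6463694301916043
[277.69031724  82.87717496] [ 585.2059328  -225.75410096  396.0643902 ]
197 22
```

View pics/c4.png

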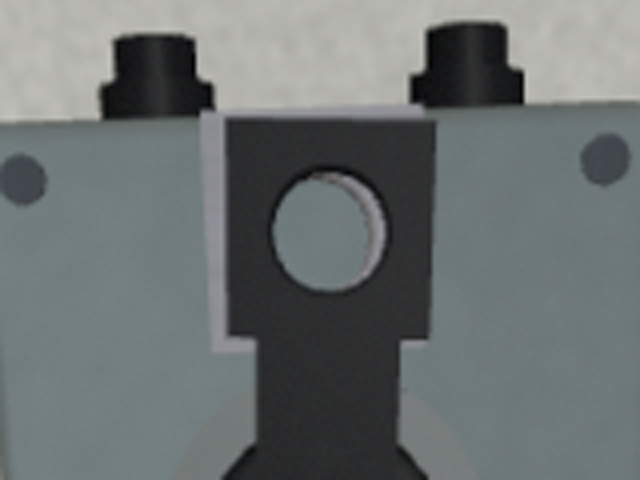

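The wrist crop shows the handle a little past off: a pale crescent of hasp shows at the right of the eye (crop x about 368–388), and the plate shows at the left. I'll measure the offset.

```bash
python3 - <<'E'
from h import *
W=cal('wrist')
im=cv2.imread('pics/c4.png');m=cv2.cvtColor(im,cv2.COLOR_BGR2GRAY)
# eye: filled contour of not-black within tail
b=(m>75).astype(np.uint8);n,l,st,ce=cv2.connectedComponentsWithStats(b);i=l[232,320]
cs=cv2.findContours((l==i).astype(np.uint8),0,1)[0];e=cv2.fitEllipse(max(cs,key=cv2.contourArea));print('eye',e)
for y in(200,215,232,250,265): print(y,im[y,262:396:4].tolist()[18:],)if y==232 else print(y,m[y,330:400:4].tolist())
# box-coloured part visible: left/right rows -> hasp hole right arc
hsv=cv2.cvtColor(im,cv2.COLOR_BGR2HSV); g=((l==i)&(hsv[...,0]>75)&(hsv[...,0]<105)&(hsv[...,1]>20))
pts=[(np.where(g[y])[0].max(),y) for y in range(195,272,3)];pts=np.array(pts,float);print(pts[::4].tolist())
A=np.c_[2*pts,np.ones(len(pts))];q=np.linalg.lstsq(A,(pts**2).sum(1),rcond=None)[0];print('bottom-edge circle',q[:2],np.sqrt(q[2]+q[:2]@q[:2]))
f=lambda c:((np.array(c)+.5)/4-.5+[197,22])
E=ray(W,f(e[0]),118);print('eye',E)
for z in(100,106):print('hasp by left plate edge',z,ray(W,f((208,232)),z)-[0,22,0])
for z in(100,106):print('arc right',z,ray(W,f((pts[:,0].max(),232)),z)+[0,11,0])
E
```

```text
eye ((329.4344482421875, 232.33798217773438), (111.71517944335938, 116.32909393310547), 4.861079216003418)
200 [120, 121, 120, 120, 121, 118, 104, 100, 116, 135, 138, 110, 60, 27, 42, 48, 48, 48]
215 [120, 120, 121, 120, 120, 119, 119, 119, 116, 100, 113, 139, 138, 84, 31, 34, 47, 48]
232 [[127, 125, 114], [126, 124, 113], [126, 124, 113], [126, 124, 113], [125, 123, 112], [125, 123, 112], [125, 123, 112], [125, 123, 112], [123, 121, 111], [105, 105, 104], [128, 124, 124], [150, 143, 142], [144, 137, 137], [71, 66, 67], [30, 27, 28], [48, 47, 46]]
250 [120, 120, 120, 120, 119, 119, 118, 119, 119, 115, 115, 135, 137, 78, 30, 45, 48, 49]
265 [119, 120, 119, 119, 119, 117, 119, 119, 115, 116, 132, 107, 52, 36, 46, 49, 48, 47]
[[349.0, 195.0], [360.0, 207.0], [364.0, 219.0], [366.0, 231.0], [366.0, 243.0], [363.0, 255.0], [358.0, 267.0]]
bottom-edge circle [307.09336892 235.79732567] 59.52786880948648
eye [ 605.25628464 -228.11512212  118.        ]
hasp by left plate edge 100 [ 607.08502279 -225.39774955  100.        ]
hasp by left plate edge 106 [ 606.63983738 -225.8516706   106.        ]
arc right 100 [ 606.48647564 -224.75404736  100.        ]
arc right 106 [ 606.05341442 -224.55255773  106.        ]
```

The overshoot is about 2.7 mm at the eye, or 2.5 degrees. I'll re-grip and swing the grip back about 4.7 mm.

Request:
carry_out(targets=[{"dp": [-40,0,0],"yaw": 0},{"dp": [-80,0,0],"yaw": 0},{"dp": [-80,0,0],"yaw": 0},{"dp": [-80,0,30],"yaw": 0},{"dp": [-80,0,60],"yaw": 0},{"dp": [-80,0,90],"yaw": 0},{"dp": [-80,0,120],"yaw": 0},{"dp": [-80,0,120],"yaw": 0},{"dp": [-80,0,120],"yaw": 0}])

```text
clock: 7.68
eef_pos: [436.8, -224.1, 143.2]
tcp_rot: [3.141, -0.001, -0.018]
contact_force: [0.3, -0.4, 0.3]
opening: 0.645
grasp_force: 0.0
```

Request:
carry_out(targets=[{"dp": [0,0,0],"yaw": 0},{"dp": [0,0,0],"yaw": 0},{"dp": [0,0,0],"yaw": 0},{"dp": [0,0,0],"yaw": 0},{"dp": [0,0,0],"yaw": 0},{"dp": [0,0,0],"yaw": 0}], fingers=-1)

```text
clock: 8.43
eef_pos: [436.7, -224.0, 143.4]
tcp_rot: [3.141, -0.002, -0.018]
contact_force: [-0.8, 0.8, 6.9]
opening: 0.273
grasp_force: 38.8
```

Request:
carry_out(targets=[{"dp": [0,1.2,0],"yaw": -0.6},{"dp": [0,2.4,0],"yaw": -1.2},{"dp": [0,3.6,0],"yaw": -1.9},{"dp": [0,4.7,0],"yaw": -2.5},{"dp": [0,4.7,0],"yaw": -2.5},{"dp": [0,4.7,0],"yaw": -2.5}])

```text
clock: 9.18
eef_pos: [436.7, -228.6, 143.4]
tcp_rot: [3.141, -0.002, 0.025]
contact_force: [-0.9, 1.9, 5.6]
opening: 0.268
grasp_force: 38.8
```

Request:
carry_out(targets=[{"dp": [0,0,0],"yaw": 0},{"dp": [0,0,0],"yaw": 0},{"dp": [0,0,0],"yaw": 0},{"dp": [0,0,0],"yaw": 0}], fingers=0.3)

```text
clock: 9.68
eef_pos: [436.0, -228.5, 142.2]
tcp_rot: [-3.142, 0.0, 0.025]
contact_force: [-0.4, -0.3, 0.3]
opening: 0.649
grasp_force: 0.0
```

Request:
carry_out(targets=[{"dp": [0,0,-25],"yaw": 0},{"dp": [0,0,-50],"yaw": 0},{"dp": [0,0,-75],"yaw": 0},{"dp": [0,0,-100],"yaw": 0},{"dp": [30,0,-110],"yaw": 0},{"dp": [60,0,-120],"yaw": 0},{"dp": [80,0,-120],"yaw": 0},{"dp": [80,0,-120],"yaw": 0},{"dp": [80,0,-120],"yaw": 0}])

```text
clock: 10.8
eef_pos: [514.9, -226.2, 261.4]
tcp_rot: [-3.141, 0.002, 0.026]
contact_force: [-0.3, 0.8, -0.2]
opening: 0.649
grasp_force: 0.0
```

```bash
python3 - <<'E'
from h import *
s=r.sense();print(s['clock'],s['eef_pos'],s['contact_force'],s['opening'])
W=cal('wrist');w=save('wrist','w3.png');c=proj(W,[605,-226,118]);print(c)
x,y=[int(v) for v in c]; x0,y0=max(x-80,0),max(y-60,0)
print(x0,y0);cv2.imwrite('pics/c5.png',cv2.resize(w[y0:y0+120,x0:x0+160],(640,480),interpolation=cv2.INTER_CUBIC)[:,:,::-1])
E
```

```text
10.8 [ 514.89740988 -226.19186558  261.38169018] [-0.3229236   0.84055591 -0.18054459] 0.6487687491047809
[280.09209643  79.67028684]
200 19
```

View pics/c5.png

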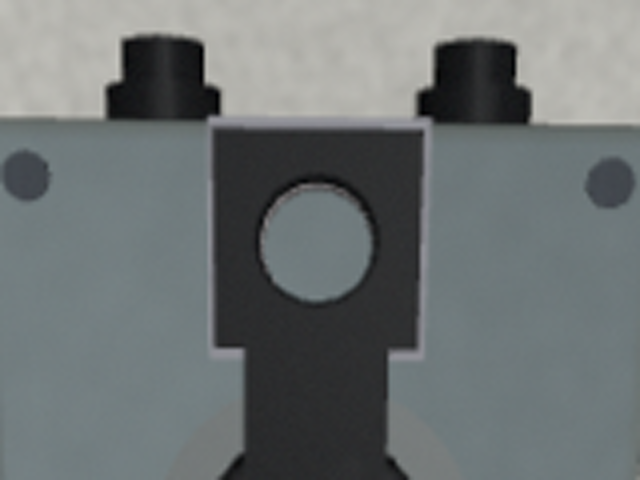

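The crop shows the tail centred on the hasp plate, with the eye at crop (318,242) and thin, nearly even margins. The holes line up within about 0.5 mm, and the gripper is clear above.

```bash
python3 -c "
from rig import r
print(r.sign_off())"
```

```text
the job is handed in; nothing more can be done
None
```

The larger isolator is switched off and handed in at about 11 s: its tail hole sits over the hasp hole to within about 0.5 mm by the wrist camera, the handle is released, and the smaller isolator was never touched.

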